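# Close the lunchbox with its lid pair, then lift off the outer lid as a tray

### The job

Close the packed lunchbox and free the outer lid for use as a tray: pick up the nested pair of lids together by the inner lid's upright fin, seat it gently on the open lunchbox so that the inner lid is fully home, and let go of it. Then take the outer lid by its collar and lift it off alone, leaving the inner lid closed and undisturbed, and finish while still holding the outer lid up, level and still, about 10 cm above where it sat. Never drop the lids or press them hard onto the box, and leave the lunchbox and the other things where they stand.

Things in the scene. Friction and masses are not known exactly. Their poses are not given: they have to be found in the camera images.
- lunchbox: Olive plastic lunchbox, open on top, loose on the bench, 0.9 kg. 150 mm (its x) by 110 mm (its y) by 60 mm high, walls 5 mm, so the mouth is 140 by 100 mm. A small open latch sticks out 11 mm from its -x side, below the rim. Origin: centre of the underside; z up.
- inner_lid: Grey plastic inner lid, 0.16 kg, on the bench under the outer lid. Plug 133 (x) by 93 (y) mm, 12 deep, drops into the lunchbox mouth with 3.5 mm play a side, either way round; flange 148 by 108 mm, 6 thick, rests on the rim. Lifting it carries both lids. Origin: centre of the plug's underside, z up; fully home it is 48 mm above the lunchbox origin, x along the lunchbox x.
- outer_lid: Olive plastic outer lid, 0.14 kg, lies loose over the inner lid's flange, axes parallel, 2.5 mm play sideways. Panel 161 (x) by 121 (y) mm with a skirt, its top 10 mm above the origin, an open collar in the middle. Lifting it carries this lid alone. Origin: centre of the skirt's lower edge, z up; nested, 13 mm above the inner lid's origin.
- fin_top (a point): Centre of the top of the inner lid's upright fin, 72 mm above that lid's origin; axes as that lid. The fin is 36 mm long (x), 16 mm thick (y), starts on the flange and stands up through the outer lid's collar, 27 mm higher than it.
- collar_top (a point): Centre of the outer lid's rectangular collar, level with its upper edge, 32 mm above that lid's origin and 22 mm above its panel; axes as that lid. Outside 64 (x) by 46 (y) mm, inside 58 by 40 mm, open right through: gripped across y, the fin stands between the fingers.
- tumbler: Steel tumbler with black cap, bystander, 74 mm across, 180 mm tall, loose. Origin: centre of underside.
- ice_pack: Yellow hard ice pack, bystander, 120 by 80 by 24 mm, loose. Origin: centre of underside.
- bowl: Little wooden bowl, bystander, 90 mm across, 40 mm high, loose. Origin: centre of underside.
- spoon: Grey plastic spoon, bystander, 160 mm long, loose. Origin: middle of its underside, x along its length.
There are look-alikes about, which are no part of the job. Leave any black or red look-alike of the outer_lid alone.

How it is judged:
By the outcome, as a careful person would: the job done as asked, in the order asked, and still so for the second after the job is handed in, while the arm keeps its last pose, push and grip.
It also fails if it takes over 54 s, if anything falls off the work surface, if the arm or the gripper's body presses on something with over 40 N, if the wrist force passes 120 N, or if a joint passes its speed limit or range.

### The arm

A 7-joint arm with a two-finger parallel gripper is mounted at the origin on the work surface. World frame = base frame: x ahead of the robot, y to its left, z up, the work surface at z = 0. Lengths are in m, angles in rad, forces in N, time in s.
With the tool pointing down it reaches from about 0.4 to 0.925 m from the base axis. Payload 5.6 kg.
Tool frame: the origin (TCP) lies midway between the tips of the shut fingers; the grasp point (between the pads) lies 19 mm behind it; z points along the fingers, y is the line along which they close (so a half turn about z gives the same grasp; the last joint's range is limited). The gripper opens to 85 mm and grips with 20 to 120 N. Pads are 22 mm wide; open, the fingers measure 114 mm over their backs; the gripper's body (76 mm by 85 mm) begins 54 mm behind the grasp point. The pads swing forward as they close: fully open they stand 13 mm farther back than shut.
Start: joints at [-1.36, 0.468, -0.012, 1.603, 0.006, 1.071, -0.056], TCP at [0.163, 0.629, 0.231] pointing down, gripper open.
Joint ranges: [-2.53, 2.53], [-0.31, 2.02], [-1.57, 1.55], [0.28, 2.44], [-1.29, 4.43], [0.15, 1.84], [-2.92, 2.92]. Speed limits (rad/s): [2.57, 2.57, 3.14, 3.14, 3.14, 3.14, 3.14].

### API

Orientations are given as a 3x3 rotation matrix whose columns are the frame's x, y, z axes.
In Python, from rig import telemetry, optics, env gives the robot as it stands.
- The arm moves only by the tool send_path, called as name(argument=value, ...) on one line, values as JSON. Schema: {"type":"object","properties":{"increments":{"type":"string"},"only":{"type":"string"},"quiet":{"type":"boolean"},"lines":{"type":"string"}},"required":["increments"],"additionalProperties":false}. increments is a string of 1 to 20 rows, parted by a bar, with the numbers parted by commas; each row has 7 numbers: dx, dy, dz in parts of the range, where 1.0 means 0.4 m, then a rotation vector rx, ry, rz in parts of the range, where 1.0 means 2 pi rad, then the finger opening in m; each row shifts and turns the commanded pose from where the row before left it, along the tool's axes as they then stand; what a row does not reach is not made up. A row lasts 1/12 s, in which the tool goes at most 0.0417 m and 0.125 rad, less where a joint would pass 70% of its speed; a pose out of reach is approached as far as the arm can. The fingers move at their own pace and stop on an object; the grip force is fixed at half the most. Time passes only in rows, so rows that do not move let the fingers close. The tool returns the time, the measured TCP pose, the force, the opening and the grip force at its end. only (a regular expression) keeps the lines of the reply that match it, lines (a string "A,B") keeps lines A to B, and quiet returns only ok. A shift or turn number past 1, either way, is cut back to 1. Input that does not fit is refused with a message, and nothing moves.
- telemetry.sense(): the state, without advancing time (a new reading comes with each control period).
- optics.grab_frame(name): name is "side" or "top"; returns a dict with "pixels" (480x640x3 uint8, red, green, blue), "depth" (480x640 float32, m along the optical axis (not along the pixel's ray), 0 where there is no reading), "fx", "fy", "cx", "cy" (pixels), "pose" (4x4, takes a point from camera to world coordinates). Camera axes: x right, y down, z forward; pixel columns grow to the right and rows downward; lengths in m; the calibration is good to about 2 mm. A picture is of the moment at which its call begins.
- env.sign_off(): hands the job in; it is judged then, once.
Trained networks look in a picture, given as the dict that the camera call returned (one of the last four; its "shot" number tells which), for a name from the list of things; names that differ only in an ending like _2 or _b are one class to them, and where a whole thing is asked for, a point or a joint stands for the part that bears it (a point fixed in the world has none). Each returns a list of dicts, best first, with "p" (0 to 1); they miss things now and then, are a little off and sometimes report something else, mostly with a low value. They report only what shows in the picture. A call takes as long as a camera call. They do not tell look-alikes from the thing itself.
- optics.find_in(picture, query): "xyz" ([x, y, z] in m, in world coordinates, good to about 4 mm: the middle of the surface that is visible of it).
- optics.trace(picture, query): "mask" (480x640 bool, what is visible of it).
The state is a dict: "t": time; "q": joint angles; "qd": joint speeds; "joint_efforts": joint torques, N m; "position": TCP position; "tcp_rot": TCP orientation; "ft_force": force on the tool from outside, world axes, zero at the start; "wrist_torque": the same for the moment, N m; "opening": finger opening in m; "gripper_force": force on a finger pad.
Only numpy, scipy, OpenCV 4.12 (cv2) and the standard library are available. Lean on these libraries where they do the work, as an engineer would, in place of code of your own. Each camera call takes 0.05 s, during which the arm holds its last target. There are 200 camera calls.

## Working session

There is one attempt and no reset: what is moved stays moved. The work goes in short steps, Python scripts to look and compute and a tool call to move; the robot and the scene stay as the last step left them, time stands still between calls to the robot, and variables do not carry over. Pictures are saved under pics/ and viewed, at most 10 in all, crops included, and the job is handed in when it is done.

```bash
mkdir -p pics; ls; cat > h.py <<'E'
import numpy as np, cv2
from rig import telemetry, optics, env
np.set_printoptions(precision=4,suppress=True)
def save(f,n): cv2.imwrite('pics/'+n,cv2.cvtColor(f['pixels'],cv2.COLOR_RGB2BGR))
def proj(f,p):
    T=np.linalg.inv(f['pose']); c=T[:3,:3]@np.array(p)+T[:3,3]
    return np.array([f['fx']*c[0]/c[2]+f['cx'],f['fy']*c[1]/c[2]+f['cy']])
def cloud(f):
    v,u=np.mgrid[:480,:640]; z=f['depth']
    c=np.stack([(u-f['cx'])/f['fx']*z,(v-f['cy'])/f['fy']*z,z],-1)
    P=c@f['pose'][:3,:3].T+f['pose'][:3,3]; P[z==0]=np.nan
    return P
E
python3 - <<'E'
from h import *
s=telemetry.sense(); print(s['t'],s['position'],s['tcp_rot'],s['ft_force'],s['opening'])
F={}
for n in('top','side'):
    f=optics.grab_frame(n); F[n]=f; save(f,n+'0.png'); print(n,f['pose'])
    for q in ('lunchbox','inner_lid','outer_lid','fin_top','collar_top','tumbler'):
        for d in optics.find_in(f,q)[:4]: print(q,round(d['p'],2),np.array(d['xyz']),proj(f,d['xyz']).round())
a=np.hstack([cv2.imread('pics/top0.png')]);
E
```

```text
pics
0.0 [0.1631 0.6286 0.2303] [[-0.9679  0.2512 -0.0003]
 [ 0.2512  0.9679 -0.0017]
 [-0.0001 -0.0018 -1.    ]] [ 0.1821 -0.0678 -0.2989] 0.08551254727521256
top [[ 0.0169 -0.9965  0.0813  0.4378]
 [-0.9998 -0.0176 -0.0078 -0.016 ]
 [ 0.0092 -0.0811 -0.9967  1.3187]
 [ 0.      0.      0.      1.    ]]
lunchbox 0.94 [0.584  0.166  0.0345] [230. 214.]
inner_lid 0.71 [ 0.5186 -0.1546  0.0181] [370. 245.]
outer_lid 0.78 [ 0.5159 -0.1558  0.0241] [371. 246.]
outer_lid 0.7 [ 0.4044 -0.3556  0.0101] [457. 297.]
outer_lid 0.67 [ 0.7664 -0.2225  0.009 ] [399. 140.]
outer_lid 0.66 [0.2679 0.2155 0.0112] [205. 353.]
fin_top 0.9 [ 0.5204 -0.1552  0.0157] [370. 245.]
collar_top 0.93 [0.2673 0.2154 0.0112] [205. 353.]
collar_top 0.75 [ 0.7634 -0.2248  0.0078] [400. 142.]
collar_top 0.69 [ 0.5149 -0.1633  0.0219] [374. 247.]
collar_top 0.6 [ 0.401  -0.3553  0.0103] [457. 298.]
tumbler 0.96 [ 0.7321 -0.0366  0.1844] [322. 134.]
side [[-0.9993 -0.0063  0.0355  0.4788]
 [-0.0307  0.6641 -0.747   0.861 ]
 [-0.0189 -0.7476 -0.6638  0.8507]
 [ 0.      0.      0.      1.    ]]
lunchbox 0.7 [0.5861 0.1682 0.0302] [295. 308.]
inner_lid 0.47 [ 0.5143 -0.1557  0.055 ] [331. 208.]
outer_lid 0.93 [ 0.7336 -0.2279  0.0081] [255. 205.]
outer_lid 0.92 [ 0.3985 -0.3297  0.0118] [372. 183.]
outer_lid 0.89 [ 0.5148 -0.1364  0.023 ] [331. 222.]
outer_lid 0.68 [0.2693 0.244  0.0114] [445. 344.]
collar_top 0.89 [ 0.7283 -0.2261  0.0117] [256. 204.]
collar_top 0.87 [ 0.5194 -0.1379  0.0238] [329. 221.]
collar_top 0.72 [ 0.3998 -0.3358  0.0117] [372. 182.]
collar_top 0.6 [0.2717 0.2394 0.0122] [444. 342.]
tumbler 0.66 [ 0.7373 -0.0074  0.1278] [234. 222.]
```

View pics/top0.png

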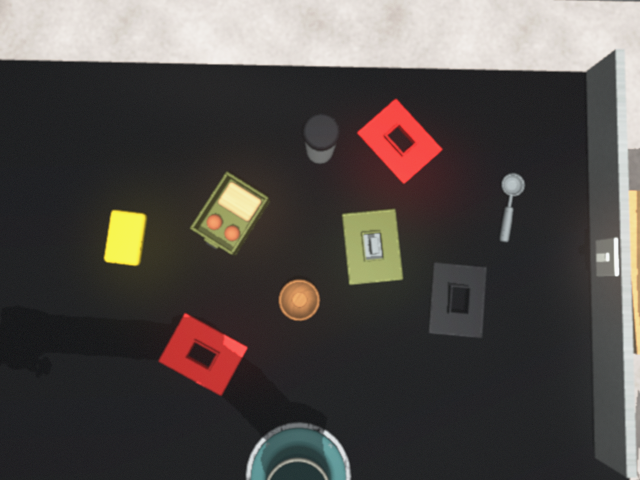

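View pics/side0.png

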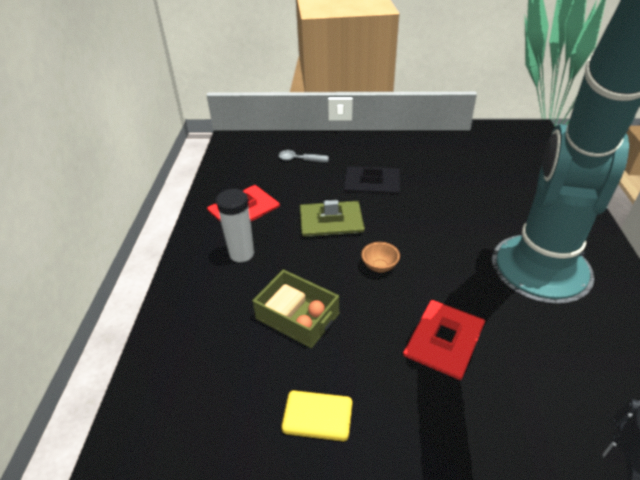

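Candidates for the outer lid in the top view are olive (372,246), red (400,140), red (203,354) and black (458,299). Only the olive one has the right colour and a grey fin standing in its collar (side view 331,212). The latch of the lunchbox (230,214) shows at its lower left, about (210,243). Next I confirm with a crop and measure.

```bash
cat >> h.py <<'E'
def rect(P):
    (c,wh,a)=cv2.minAreaRect(np.ascontiguousarray(P[:,:2]*1000,dtype=np.float32)); return np.array(c)/1000,np.array(wh),a
def pts(f,c,r,z0,z1,m=None):
    P=cloud(f); k=(np.hypot(P[...,0]-c[0],P[...,1]-c[1])<r)&(P[...,2]>z0)&(P[...,2]<z1)
    if m is not None:k&=m
    return P[k]
E
python3 - <<'E'
from h import *
for n in('top','side'):
    f=optics.grab_frame(n)
    Q=cloud(f); print(n)
    tab=pts(f,(0.6,-0.03),.04,-.02,.03); print('table z',np.median(tab[:,2]))
    for nm,c,r,bands in (('lid',(.516,-.155),.12,[(.012,.032),(.036,.052),(.06,.1)]),('box',(.585,.167),.11,[(.048,.075)])):
        for b in bands:
            P=pts(f,c,r,*b)
            if len(P)>5: print(nm,b,len(P),'medz',np.median(P[:,2]),'z98',np.percentile(P[:,2],98),*rect(P))
    im=cv2.cvtColor(f['pixels'],cv2.COLOR_RGB2BGR)
    u,v=proj(f,(.516,-.155,.03)).astype(int); a=cv2.resize(im[v-50:v+50,u-50:u+50],(400,400),interpolation=cv2.INTER_CUBIC)
    u,v=proj(f,(.585,.167,.06)).astype(int); b=cv2.resize(im[v-50:v+50,u-50:u+50],(400,400),interpolation=cv2.INTER_CUBIC)
    if n=='top': row=[a]
    else: row.append(a)
cv2.imwrite('pics/crop1.png',np.hstack(row))
E
```

```text
top
table z 0.0003666533081381207
lid (0.012, 0.032) 3407 medz 0.023183867967353056 z98 0.028868700258115068 [ 0.516  -0.1602] [161.5263 121.8144] 6.5763020515441895
lid (0.036, 0.052) 166 medz 0.044739768072571406 z98 0.05054203410110553 [ 0.5156 -0.1598] [63.8243 46.4192] 6.759483814239502
lid (0.06, 0.1) 126 medz 0.07211904242248768 z98 0.07762006495491303 [ 0.5157 -0.1598] [35.7305 16.13  ] 5.844358444213867
box (0.048, 0.075) 653 medz 0.059503183927313685 z98 0.06545106715099962 [0.5805 0.165 ] [111.3676 155.6808] 58.871185302734375
side
table z 0.0004874545122347529
lid (0.012, 0.032) 1515 medz 0.023309744554195655 z98 0.02932598473317752 [ 0.5156 -0.1584] [161.1109 127.619 ] 6.693100452423096
lid (0.036, 0.052) 189 medz 0.0429421881226818 z98 0.05047969448957515 [ 0.5155 -0.1583] [64.371  51.7809] 7.939769268035889
lid (0.06, 0.1) 97 medz 0.0700520159696989 z98 0.07529556079848959 [ 0.5158 -0.1584] [35.6729 21.7737] 8.287984848022461
box (0.048, 0.075) 985 medz 0.057601537906610045 z98 0.06253135109312924 [0.58   0.1658] [114.4101 157.6344] 58.629905700683594
```

View pics/crop1.png

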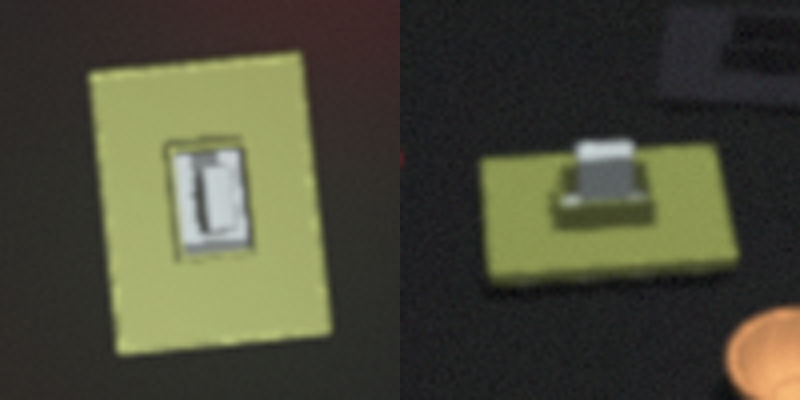

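The crop shows the olive lid with the grey fin standing in its collar, at about (205,205) in the left half and (605,170) in the right half, so this is the pair. The lunchbox rectangle includes part of the latch, so I'm refining it.

```bash
cat >> h.py <<'E'
from scipy.optimize import minimize
def boxfit(P,x0):
    # points on rim ring: outer 150x110, inner 140x100; mean distance outside the ring
    def cost(p):
        c,s=np.cos(p[2]),np.sin(p[2]); d=P[:,:2]-p[:2]; x=np.abs(d[:,0]*c+d[:,1]*s); y=np.abs(-d[:,0]*s+d[:,1]*c)
        sd=np.maximum(x-.0725,y-.0525); e=np.abs(sd); return np.mean(np.minimum(e,.006))*1e3
    r=minimize(cost,x0,method='Nelder-Mead',options=dict(initial_simplex=np.array(x0)+np.array([[0,0,0],[.004,0,0],[0,.004,0],[0,0,.03]]),xatol=1e-5,fatol=1e-5))
    return r.x,r.fun
E
python3 - <<'E'
from h import *
for n in('top','side'):
    f=optics.grab_frame(n)
    P=pts(f,(.583,.165),.11,.052,.07); r,c=boxfit(P,[.583,.164,np.radians(-31.2)])
    print(n,len(P),r[:2],np.degrees(r[2]),c)
    d=P[:,:2]-r[:2]; cs,sn=np.cos(r[2]),np.sin(r[2]); x=d[:,0]*cs+d[:,1]*sn;y=-d[:,0]*sn+d[:,1]*cs
    e=lambda a:np.round(np.percentile(a,[1,50,99])*1e3,1)
    print('x-',e(x[(x<-.06)&(abs(y)<.04)]),'x+',e(x[(x>.06)&(abs(y)<.04)]),'y-',e(y[(y<-.04)&(abs(x)<.06)]),'y+',e(y[(y>.04)&(abs(x)<.06)]))
    print('rimz',np.median(P[:,2]), 'contents z', np.percentile(pts(f,r[:2],.045,.0,.1)[:,2],99))
    o={q:optics.find_in(f,q)[0]['xyz'] for q in('ice_pack','bowl','spoon')}; print(o)
s=telemetry.sense(); R=s['tcp_rot']; print(s['t'],s['position'])
def sol(p,yaw):
    c,sn=np.cos(yaw),np.sin(yaw); 
    best=None
    for k in(0,np.pi):
        a=yaw+k; x=np.array([np.cos(a),np.sin(a),0]); z=np.array([0,0,-1.]); G=np.c_[x,np.cross(z,x),z]
        rv=cv2.Rodrigues(R.T@G)[0].ravel()
        print('rotvec',rv,'trans tool',R.T@(np.array(p)-s['position']))
sol([.516,-.1597,.16],np.radians(6.3)); print(s['q'])
E
```

```text
top 596 [0.5826 0.1629] -31.137210800968226 1.4303732891044323
x- [-79.  -72.4 -69.9] x+ [69.8 72.1 75.1] y- [-54.8 -52.5 -49.3] y+ [49.7 52.5 55.7]
rimz 0.06006048213190551 contents z 0.04179542776158863
{'ice_pack': [0.5277, 0.3995, 0.0219], 'bowl': [0.3917, 0.0023, 0.0205], 'spoon': [0.6506, -0.4755, 0.0166]}
side 790 [0.5827 0.1663] -31.17615271551371 1.3749231232399313
x- [-74.3 -72.4 -68. ] x+ [70.  72.4 76.6] y- [-57.  -52.5 -49.8] y+ [47.8 52.5 54.9]
rimz 0.05872758939050665 contents z 0.0399753062197573
{'ice_pack': [0.5263, 0.416, 0.0269], 'bowl': [0.3955, -0.009, 0.0242], 'spoon': [0.6147, -0.4709, 0.0101]}
1.2 [0.1633 0.6292 0.2313]
rotvec [ 0.0001 -0.      2.7777] trans tool [-0.5396 -0.675   0.0713]
rotvec [ 0.      0.0001 -0.3638] trans tool [-0.5396 -0.675   0.0713]
[-1.36    0.4675 -0.0116  1.6027  0.006   1.0714 -0.0563]
```

The manual's scale: shifts go in shares of 0.4 m and turns go in shares of 2 pi rad. Converting my numbers, -0.0327 m / 0.4 = -0.0818, -0.0242 m / 0.4 = -0.0605.

send_path(increments="-0.0818,-0.0605,0.0075,0,0,0,0.085 | -0.0818,-0.0605,0.0075,0,0,0,0.085 | -0.0818,-0.0605,0.0075,0,0,0,0.085 | -0.0818,-0.0605,0.0075,0,0,0,0.085 | -0.0818,-0.0605,0.0075,0,0,0,0.085 | -0.0818,-0.0605,0.0075,0,0,0,0.085 | -0.0818,-0.0605,0.0075,0,0,0,0.085 | -0.0818,-0.0605,0.0075,0,0,0,0.085 | -0.0818,-0.0605,0.0075,0,0,0,0.085 | -0.0818,-0.0605,0.0075,0,0,0,0.085 | -0.0818,-0.0605,0.0075,0,0,0,0.085 | -0.0818,-0.0605,0.0075,0,0,0,0.085")

```text
t: 2.2
position: [0.4712, 0.2479, 0.1955]
tcp_rot: [[-0.968, 0.251, 0.001], [0.251, 0.968, 0.001], [-0.001, 0.001, -1.0]]
ft_force: [-0.1, 1.2, -1.0]
opening: 0.0849
gripper_force: 0.0
```

send_path(increments="-0.037,-0.0965,0,0,0,0,0.085 | -0.037,-0.0965,0,0,0,0,0.085 | -0.037,-0.0965,0,0,0,0,0.085 | -0.037,-0.0965,0,0,0,0,0.085 | -0.037,-0.0965,0,0,0,0,0.085 | -0.037,-0.0965,0,0,0,0,0.085 | -0.037,-0.0965,0,0,0,0,0.085 | -0.037,-0.0965,0,0,0,0,0.085 | -0.037,-0.0965,0,0,0,0,0.085 | -0.037,-0.0965,0,0,0,0,0.085 | 0,0,0,0,0,-0.0145,0.085 | 0,0,0,0,0,-0.0145,0.085 | 0,0,0,0,0,-0.0145,0.085 | 0,0,0,0,0,-0.0145,0.085 | 0,0,0,0,0,0,0.085 | 0,0,0,0,0,0,0.085")

```text
t: 3.53
position: [0.5165, -0.1614, 0.1954]
tcp_rot: [[-0.994, -0.107, 0.0], [-0.107, 0.994, 0.0], [-0.0, 0.0, -1.0]]
ft_force: [-0.2, -0.3, -1.0]
opening: 0.0849
gripper_force: 0.0
```

```bash
cat >> h.py <<'E'
def goto(p,yaw):
    s=telemetry.sense(); R=np.array(s['tcp_rot'])
    for k in(0,np.pi):
        a=yaw+k; x=np.array([np.cos(a),np.sin(a),0]); z=np.array([0,0,-1.]); G=np.c_[x,np.cross(z,x),z]
        rv=cv2.Rodrigues(R.T@G)[0].ravel()
        if np.linalg.norm(rv)<1.6: print('rotvec',rv)
    print('t',s['t'],'pos',s['position'],'trans tool',R.T@(np.array(p)-s['position']),'F',s['ft_force'],'q',np.array(s['q']),'op',s['opening'])
E
python3 -c "
from h import *
goto([.5158,-.1593,.049],np.radians(6.5))"
```

```text
rotvec [ 0.0001  0.0003 -0.006 ]
t 3.5333 pos [ 0.5165 -0.1614  0.1954] trans tool [0.0005 0.0021 0.1464] F [-0.1741 -0.2689 -0.9648] q [-0.002   0.3285  0.2955  1.9216 -0.1197  0.9081  2.0306] op 0.08493722730233227
```

Scaled: 0.022 m / 0.4 = 0.055, 0.018 m / 0.4 = 0.045, -0.006 rad / 6.2832 = -0.001.

send_path(increments="0.0013,0.0053,0.055,0,0,-0.001,0.085 | 0,0,0.055,0,0,0,0.085 | 0,0,0.055,0,0,0,0.085 | 0,0,0.055,0,0,0,0.085 | 0,0,0.055,0,0,0,0.085 | 0,0,0.045,0,0,0,0.085 | 0,0,0.03,0,0,0,0.085 | 0,0,0.015,0,0,0,0.085 | 0,0,0,0,0,0,0.085")

```text
t: 4.28
position: [0.5151, -0.159, 0.0483]
tcp_rot: [[-0.993, -0.115, -0.002], [-0.115, 0.993, 0.0], [0.002, 0.0, -1.0]]
ft_force: [-0.3, -0.4, -0.3]
opening: 0.0851
gripper_force: 0.0
```

send_path(increments="0,0,0,0,0,0,0.01 | 0,0,0,0,0,0,0.01 | 0,0,0,0,0,0,0.01 | 0,0,0,0,0,0,0.01 | 0,0,0,0,0,0,0.01 | 0,0,0,0,0,0,0.01 | 0,0,0,0,0,0,0.01 | 0,0,0,0,0,0,0.01")

```text
t: 4.95
position: [0.5162, -0.1593, 0.05]
tcp_rot: [[-0.993, -0.116, 0.001], [-0.116, 0.993, -0.0], [-0.001, -0.0, -1.0]]
ft_force: [-0.8, -0.3, 5.7]
opening: 0.0146
gripper_force: 60.2
```

Scaled: -0.02 m / 0.4 = -0.05, -0.015 m / 0.4 = -0.0375.

send_path(increments="0,0,-0.0125,0,0,0,0.01 | 0,0,-0.025,0,0,0,0.01 | 0,0,-0.0375,0,0,0,0.01 | 0,0,-0.05,0,0,0,0.01 | 0,0,-0.05,0,0,0,0.01 | 0,0,-0.05,0,0,0,0.01 | 0,0,-0.05,0,0,0,0.01 | 0,0,-0.0375,0,0,0,0.01 | 0,0,-0.0125,0,0,0,0.01 | 0,0,0,0,0,0,0.01 | 0,0,0,0,0,0,0.01")

```text
t: 5.87
position: [0.5152, -0.159, 0.1789]
tcp_rot: [[-0.993, -0.116, -0.001], [-0.116, 0.993, 0.0], [0.001, 0.0, -1.0]]
ft_force: [-0.9, 0.3, -3.7]
opening: 0.015
gripper_force: 59.1
```

```bash
python3 - <<'E'
from h import *
f=optics.grab_frame('side'); save(f,'side1.png')
E
```

```text
(no output)
```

View pics/side1.png

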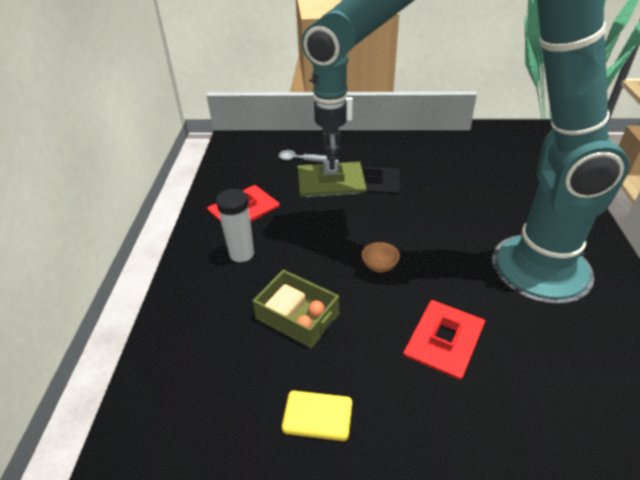

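The side view shows both lids hanging level from the gripper at (331,180). Now I carry them over the box.

Scaled: 0.0315 m / 0.4 = 0.0788, 0.0295 m / 0.4 = 0.0738, 0.06 rad / 6.2832 = 0.0095.

send_path(increments="-0.0125,0.0375,0,0,0,0,0.01 | -0.025,0.0738,0,0,0,0,0.01 | -0.0263,0.0788,0,0,0,0,0.01 | -0.0263,0.0788,0,0,0,0,0.01 | -0.0263,0.0788,0,0,0,0,0.01 | -0.0263,0.0788,0,0,0,0,0.01 | -0.0263,0.0788,0,0,0,0,0.01 | -0.0263,0.0788,0,0,0,0,0.01 | -0.0263,0.0788,0,0,0,0,0.01 | -0.025,0.0738,0,0,0,0,0.01 | -0.0138,0.0425,0,0,0,0,0.01 | 0,0,0,0,0,0.0095,0.01 | 0,0,0,0,0,0.0159,0.01 | 0,0,0,0,0,0.0191,0.01 | 0,0,0,0,0,0.0191,0.01 | 0,0,0,0,0,0.0191,0.01 | 0,0,0,0,0,0.0159,0.01 | 0,0,0,0,0,0.0064,0.01 | 0,0,0,0,0,0,0.01 | 0,0,0,0,0,0,0.01")

```text
t: 7.58
position: [0.5822, 0.1621, 0.1779]
tcp_rot: [[-0.857, 0.516, -0.002], [0.516, 0.857, -0.001], [0.001, -0.002, -1.0]]
ft_force: [-0.3, 0.2, -3.1]
opening: 0.0148
gripper_force: 59.0
```

```bash
python3 - <<'E'
from h import *
s=telemetry.sense()
goto([.5827,.1645,.178],np.radians(-31.15))
p=np.array(s['position'])
for n in('top','side'):
    f=optics.grab_frame(n)
    for b in((p[2]-.04,p[2]-.015),):
        m=optics.trace(f,'outer_lid')
        P=cloud(f); 
        k=(np.hypot(P[...,0]-p[0],P[...,1]-p[1])<.105)&(P[...,2]>b[0])&(P[...,2]<b[1])
        g=f['pixels'].astype(int); k&=(g[...,1]>g[...,2]+25)
        Q=P[k]; print(n,len(Q),'z',np.percentile(Q[:,2],[5,50,95]),*rect(Q))
        A=np.c_[Q[:,:2]-p[:2],np.ones(len(Q))]; print('slope',np.linalg.lstsq(A,Q[:,2],rcond=None)[0])
    save(f,n+'2.png')
E
```

```text
rotvec [-0.0021 -0.0013  0.0014]
t 7.5833 pos [0.5822 0.1621 0.1779] trans tool [ 0.0008  0.0023 -0.0001] F [-0.3131  0.2396 -3.1299] q [-0.5834  0.4586  0.3361  1.7832 -0.1822  0.9327  0.8584] op 0.01476192269542471
top 1914 z [0.1473 0.1512 0.1551] [0.5803 0.1575] [115.9503 161.0183] 58.976463317871094
slope [-0.0015  0.0049  0.1513]
side 2686 z [0.1477 0.1517 0.1551] [0.5823 0.1607] [125.0266 163.5799] 59.18128204345703
slope [-0.0031 -0.013   0.1519]
```

View pics/side2.png

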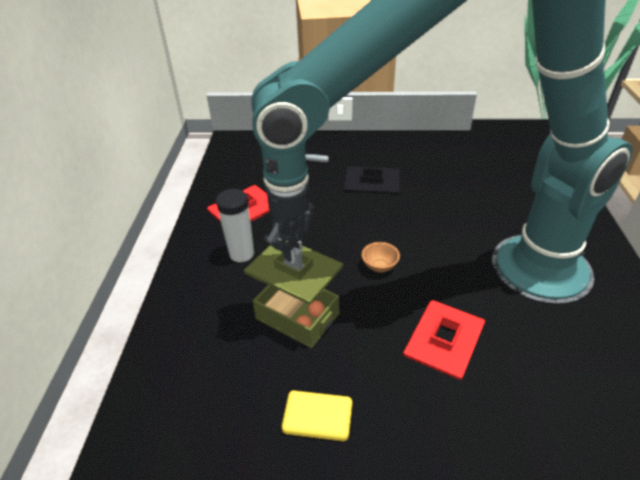

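Both lids hang level over the box at (293,268). I lower them to just above the rim and compare the lid with the box locally.

Scaled: 0.015 m / 0.4 = 0.0375, 0.01 m / 0.4 = 0.025.

send_path(increments="0.0025,0.0075,0.025,0,0,0,0.01 | 0,0,0.0375,0,0,0,0.01 | 0,0,0.0375,0,0,0,0.01 | 0,0,0.025,0,0,0,0.01 | 0,0,0.015,0,0,0,0.01 | 0,0,0,0,0,0,0.01 | 0,0,0,0,0,0,0.01")

```text
t: 8.37
position: [0.5838, 0.1653, 0.1231]
tcp_rot: [[-0.856, 0.517, -0.0], [0.517, 0.856, -0.0], [-0.0, -0.0, -1.0]]
ft_force: [-0.5, -0.2, -3.1]
opening: 0.015
gripper_force: 58.9
```

```bash
cat > m.py <<'E'
from h import *
s=telemetry.sense(); p=np.array(s['position']); goto([.5827,.1665,.118],np.radians(-31.15))
a=np.radians(-31.15); X=np.array([np.cos(a),np.sin(a)]); Y=np.array([-X[1],X[0]])
for n in('top','side'):
    f=optics.grab_frame(n); P=cloud(f); g=f['pixels'].astype(int); ol=g[...,1]>g[...,2]+20
    k=ol&(np.hypot(P[...,0]-p[0],P[...,1]-p[1])<.115)
    for nm,z0,z1 in(('panel',p[2]-.035,p[2]-.017),('box',.012,.05)):
        Q=P[k&(P[...,2]>z0)&(P[...,2]<z1)]; d=Q[:,:2]-p[:2]; x=d@X*1e3; y=d@Y*1e3
        if len(Q)<30: continue
        print(n,nm,len(Q),'z',np.median(Q[:,2]),'x',np.percentile(x,[1,99]).round(1),'y',np.percentile(y,[1,99]).round(1))
        if nm=='panel': print(' edges: x+',np.percentile(x[abs(y)<45],99).round(1),'x-',np.percentile(x[abs(y)<45],1).round(1),'y+',np.percentile(y[abs(x)<65],99).round(1),'y-',np.percentile(y[abs(x)<65],1).round(1))
        else:
            # the two visible walls: y+ face (long) and x- face
            print(' wall y+ median', np.median(y[(abs(x)<55)&(y>35)]).round(1),' x- wall', np.median(x[(x<-60)&(abs(y)<25)]).round(1),' x+ wall', np.median(x[(x>60)&(abs(y)<30)]).round(1))
save(f,'side3.png')
E
python3 m.py
```

```text
rotvec [-0.0002  0.     -0.0002]
t 8.3667 pos [0.5838 0.1653 0.1231] trans tool [0.0016 0.0005 0.0051] F [-0.5016 -0.2223 -3.1158] q [-0.5687  0.5317  0.3145  1.8138 -0.214   0.8295  0.8774] op 0.014962653244066851
top panel 1764 z 0.0965768208896246 x [-77.2  80.2] y [-62.7  40.2]
 edges: x+ 80.4 x- -75.5 y+ 25.2 y- -62.7
top box 44 z 0.036817157411698775 x [-17.4  71.3] y [-57.5 -56. ]
 wall y+ median nan  x- wall nan  x+ wall nan
side panel 2572 z 0.09691175797069335 x [-79.9  79.7] y [-60.9  60.1]
 edges: x+ 80.2 x- -80.0 y+ 60.1 y- -61.1
side box 1116 z 0.0331213236388766 x [-81.1  72.4] y [-51.6  55.2]
 wall y+ median 53.4  x- wall -77.8  x+ wall 70.3
  return _methods._mean(a, axis=axis, dtype=dtype,
  ret = ret.dtype.type(ret / rcount)
```

```bash
python3 -c "
import cv2
a=cv2.imread('pics/side3.png')[220:360,220:370]; cv2.imwrite('pics/c3.png',cv2.resize(a,(640,597),interpolation=cv2.INTER_CUBIC))"
```

```text
(no output)
```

View pics/c3.png

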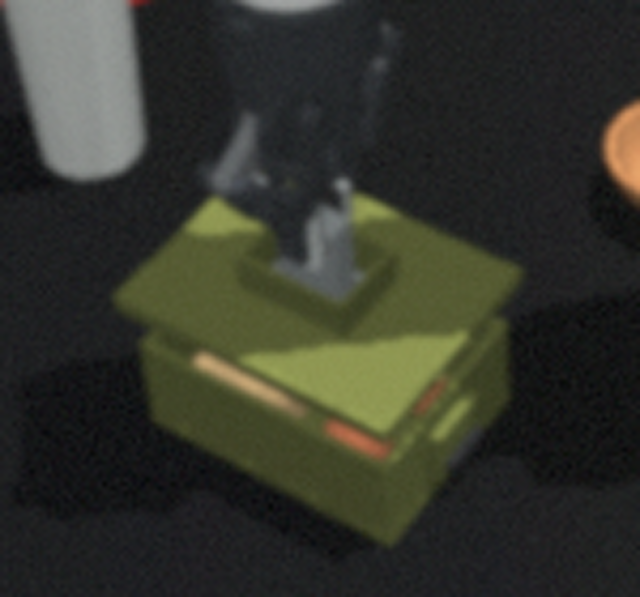

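The lids sit level and nearly centred over the box. Averaging both views, the lid needs about 1 mm of correction. I lower in steps and watch the force.

send_path(increments="0.0033,-0.002,0.0125,0,0,0,0.01 | 0,0,0.0125,0,0,0,0.01 | 0,0,0.01,0,0,0,0.01 | 0,0,0.0075,0,0,0,0.01 | 0,0,0.005,0,0,0,0.01 | 0,0,0,0,0,0,0.01")

```text
t: 8.97
position: [0.5818, 0.1652, 0.1037]
tcp_rot: [[-0.856, 0.517, -0.001], [0.517, 0.856, -0.0], [0.001, -0.001, -1.0]]
ft_force: [-0.9, 0.2, -3.0]
opening: 0.0147
gripper_force: 59.1
```

send_path(increments="0,0,0.0038,0,0,0,0.01 | 0,0,0.0038,0,0,0,0.01 | 0,0,0.0025,0,0,0,0.01 | 0,0,0,0,0,0,0.01")

```text
t: 9.3
position: [0.582, 0.1653, 0.1001]
tcp_rot: [[-0.856, 0.517, -0.0], [0.517, 0.856, -0.0], [0.0, -0.0, -1.0]]
ft_force: [0.9, -0.6, -3.2]
opening: 0.0143
gripper_force: 59.1
```

Scaled: 0.001 m / 0.4 = 0.0025, 0.0005 m / 0.4 = 0.0013.

send_path(increments="0,0,0.0025,0,0,0,0.01 | 0,0,0.0013,0,0,0,0.01 | 0,0,0,0,0,0,0.01")

```text
t: 9.55
position: [0.582, 0.1653, 0.0987]
tcp_rot: [[-0.856, 0.517, -0.0], [0.517, 0.856, -0.0], [0.0, -0.0, -1.0]]
ft_force: [-0.4, 0.1, -3.3]
opening: 0.0151
gripper_force: 59.1
```

send_path(increments="0,0,0.0013,0,0,0,0.01 | 0,0,0.0013,0,0,0,0.01 | 0,0,0,0,0,0,0.01")

```text
t: 9.8
position: [0.5822, 0.1653, 0.098]
tcp_rot: [[-0.856, 0.517, 0.0], [0.517, 0.856, 0.0], [-0.0, 0.0, -1.0]]
ft_force: [-1.0, 0.8, -1.6]
opening: 0.0148
gripper_force: 59.3
```

Contact is starting: the load has dropped from 3.2 to 1.6 N. I go slightly further.

Scaled: 0.0005 m / 0.4 = 0.0013.

send_path(increments="0,0,0.0013,0,0,0,0.01 | 0,0,0,0,0,0,0.01 | 0,0,0,0,0,0,0.01")

```text
t: 10.05
position: [0.5822, 0.1653, 0.098]
tcp_rot: [[-0.856, 0.517, 0.0], [0.517, 0.856, 0.0], [0.0, 0.0, -1.0]]
ft_force: [-3.1, -1.3, 5.0]
opening: 0.0144
gripper_force: 60.3
```

send_path(increments="0,0,0,0,0,0,0.03 | 0,0,0,0,0,0,0.05 | 0,0,0,0,0,0,0.085 | 0,0,0,0,0,0,0.085 | 0,0,0,0,0,0,0.085 | 0,0,0,0,0,0,0.085 | 0,0,0,0,0,0,0.085")

```text
t: 10.63
position: [0.5822, 0.1653, 0.0972]
tcp_rot: [[-0.856, 0.517, 0.0], [0.517, 0.856, -0.0], [-0.0, 0.0, -1.0]]
ft_force: [0.5, -0.4, -0.5]
opening: 0.085
gripper_force: 0.0
```

send_path(increments="0,0,-0.025,0,0,0,0.085 | 0,0,-0.05,0,0,0,0.085 | 0,0,-0.075,0,0,0,0.085 | 0,0,-0.075,0,0,0,0.085 | 0,0,-0.025,0,0,0,0.085 | 0,0,0,0,0,0,0.085 | 0,0,0,0,0,0,0.085")

```text
t: 11.22
position: [0.5821, 0.1654, 0.1977]
tcp_rot: [[-0.856, 0.517, 0.001], [0.517, 0.856, 0.001], [-0.0, 0.001, -1.0]]
ft_force: [-0.3, 0.6, -0.0]
opening: 0.0848
gripper_force: 0.0
```

```bash
cat > m2.py <<'E'
from h import *
s=telemetry.sense(); p=np.array([.5822,.1653,.098]); goto([.5822,.1653,.074],np.radians(-31.15))
for n in('top','side'):
    f=optics.grab_frame(n); P=cloud(f); g=f['pixels'].astype(int); ol=g[...,1]>g[...,2]+20
    r=np.hypot(P[...,0]-p[0],P[...,1]-p[1]); k=ol&(r<.115)
    for nm,m in(('panel',k&(P[...,2]>.061)&(P[...,2]<.08)),('collar',k&(r<.045)&(P[...,2]>.084)&(P[...,2]<.1)),('fin',~ol&(r<.03)&(P[...,2]>.108)&(P[...,2]<.13)),('box',k&(P[...,2]>.012)&(P[...,2]<.05))):
        Q=P[m]
        if len(Q)>20:
            A=np.c_[Q[:,:2]-p[:2],np.ones(len(Q))]; print(n,nm,len(Q),'z',np.percentile(Q[:,2],[5,50,95]),'slope',np.linalg.lstsq(A,Q[:,2],rcond=None)[0][:2],*rect(Q))
    im=cv2.cvtColor(f['pixels'],cv2.COLOR_RGB2BGR); u,v=proj(f,(.582,.165,.07)).astype(int)
    c=cv2.resize(im[v-50:v+50,u-50:u+50],(400,400),interpolation=cv2.INTER_CUBIC); row=[c] if n=='top' else row+[c]
cv2.imwrite('pics/c4.png',np.hstack(row))
E
python3 m2.py
```

```text
rotvec [ 0.001   0.0004 -0.0001]
t 11.2167 pos [0.5821 0.1654 0.1977] trans tool [-0.0001 -0.0001  0.1237] F [-0.255   0.5995 -0.0477] q [-0.5945  0.4347  0.343   1.7683 -0.1735  0.9671  0.8448] op 0.08481594979519277
top panel 1994 z [0.0671 0.0714 0.0756] slope [0.0003 0.0027] [0.5815 0.1631] [121.8264 161.5624] 59.029911041259766
top collar 60 z [0.0866 0.093  0.0973] slope [ 0.0109 -0.0131] [0.5793 0.1597] [38.5442 63.7942] 59.199642181396484
side panel 2789 z [0.0671 0.0712 0.0741] slope [-0.0019 -0.0093] [0.5824 0.164 ] [125.1158 164.595 ] 58.59413146972656
side collar 213 z [0.0852 0.0908 0.0946] slope [-0.0024 -0.0256] [0.5817 0.1642] [49.2097 67.6095] 59.51582336425781
side fin 151 z [0.1099 0.1191 0.1219] slope [-0.1339 -0.3386] [0.5831 0.1658] [17.2201 37.533 ] 59.69234085083008
side box 888 z [0.0147 0.0331 0.0481] slope [-0.0274 -0.0208] [0.58   0.2091] [183.4517  90.368 ] 4.932071208953857
```

View pics/c4.png

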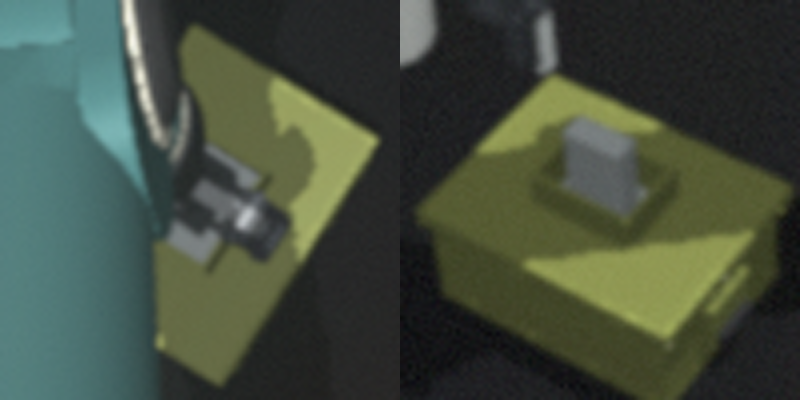

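The lids are seated level: panel at z 0.071 in both views, and the side crop shows the lid flat on the box with the fin free at (600,165). Now I take the collar.

Scaled: 0.025 m / 0.4 = 0.0625, 0.02 m / 0.4 = 0.05.

send_path(increments="0,-0.0015,0.0375,0,0,0,0.085 | 0,0,0.0625,0,0,0,0.085 | 0,0,0.0625,0,0,0,0.085 | 0,0,0.05,0,0,0,0.085 | 0,0,0.0375,0,0,0,0.085 | 0,0,0.03,0,0,0,0.085 | 0,0,0.0175,0,0,0,0.085 | 0,0,0.0063,0,0,0,0.085 | 0,0,0,0,0,0,0.085")

```text
t: 12.07
position: [0.5815, 0.1646, 0.0751]
tcp_rot: [[-0.856, 0.518, -0.001], [0.518, 0.856, -0.001], [0.001, -0.001, -1.0]]
ft_force: [0.2, -0.2, -0.2]
opening: 0.0846
gripper_force: 0.0
```

send_path(increments="0,0,0,0,0,0,0.055 | 0,0,0,0,0,0,0.05 | 0,0,0,0,0,0,0.046 | 0,0,0,0,0,0,0.042 | 0,0,0,0,0,0,0.038 | 0,0,0,0,0,0,0.035 | 0,0,0,0,0,0,0.035 | 0,0,0,0,0,0,0.035")

```text
t: 12.73
position: [0.5827, 0.1652, 0.0771]
tcp_rot: [[-0.856, 0.517, 0.002], [0.517, 0.856, 0.001], [-0.001, 0.002, -1.0]]
ft_force: [-1.0, 0.7, 6.3]
opening: 0.0443
gripper_force: 62.7
```

Scaled: -0.006 m / 0.4 = -0.015, -0.005 m / 0.4 = -0.0125.

send_path(increments="0,0,-0.005,0,0,0,0.035 | 0,0,-0.0075,0,0,0,0.035 | 0,0,-0.0125,0,0,0,0.035 | 0,0,-0.015,0,0,0,0.035 | 0,0,-0.015,0,0,0,0.035 | 0,0,0,0,0,0,0.035 | 0,0,0,0,0,0,0.035")

```text
t: 13.32
position: [0.5821, 0.1649, 0.0984]
tcp_rot: [[-0.856, 0.517, 0.001], [0.517, 0.856, 0.0], [-0.001, 0.001, -1.0]]
ft_force: [0.1, 0.6, -1.1]
opening: 0.0445
gripper_force: 61.8
```

Scaled: -0.012 m / 0.4 = -0.03, -0.01 m / 0.4 = -0.025.

send_path(increments="0,0,-0.015,0,0,0,0.035 | 0,0,-0.025,0,0,0,0.035 | 0,0,-0.03,0,0,0,0.035 | 0,0,-0.03,0,0,0,0.035 | 0,0,-0.03,0,0,0,0.035 | 0,0,-0.03,0,0,0,0.035 | 0,0,-0.02,0,0,0,0.035 | 0,0,-0.0125,0,0,0,0.035 | 0,0,-0.005,0,0,0,0.035 | 0,0,0,0,0,0,0.035 | 0,0,0,0,0,0,0.035 | 0,0,0,0,0,0,0.035 | 0,0,0,0,0,0,0.035")

```text
t: 14.4
position: [0.5814, 0.1647, 0.1761]
tcp_rot: [[-0.856, 0.517, -0.001], [0.517, 0.856, -0.0], [0.001, -0.001, -1.0]]
ft_force: [0.6, -0.1, -2.8]
opening: 0.0447
gripper_force: 61.7
```

```bash
python3 - <<'E'
from h import *
p=np.array(telemetry.sense()['position'])
f=optics.grab_frame('side'); P=cloud(f); g=f['pixels'].astype(int); ol=g[...,1]>g[...,2]+20
r=np.hypot(P[...,0]-p[0],P[...,1]-p[1])
Q=P[ol&(r<.115)&(P[...,2]>.155)&(P[...,2]<.185)]
A=np.c_[Q[:,:2]-p[:2],np.ones(len(Q))]; print(len(Q),np.median(Q[:,2]),np.linalg.lstsq(A,Q[:,2],rcond=None)[0])
Q=P[~ol&(r<.1)&(P[...,2]>.055)&(P[...,2]<.08)]; A=np.c_[Q[:,:2]-p[:2],np.ones(len(Q))]; print('inner',len(Q),np.median(Q[:,2]),np.linalg.lstsq(A,Q[:,2],rcond=None)[0])
im=cv2.cvtColor(f['pixels'],cv2.COLOR_RGB2BGR)[190:370,210:390]; cv2.imwrite('pics/c5.png',cv2.resize(im,(590,590),interpolation=cv2.INTER_CUBIC))
E
```

```text
2648 0.17029855867294313 [-0.0051 -0.0187  0.1709]
inner 2013 0.0662435132326028 [-0.0014 -0.0121  0.0665]
```

View pics/c5.png

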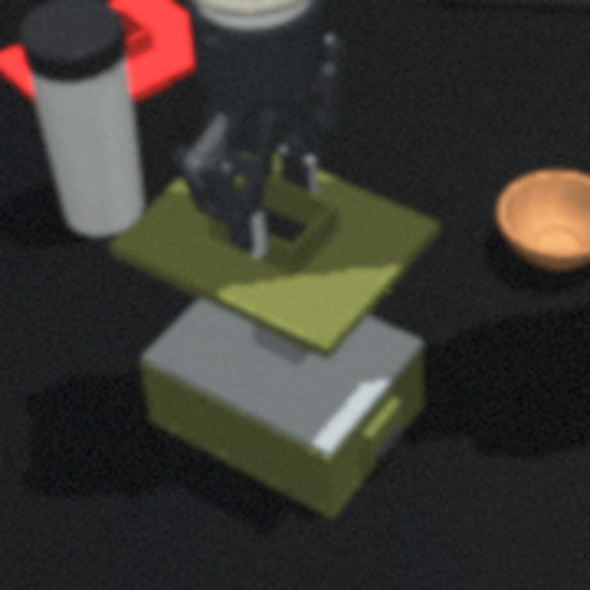

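The outer lid hangs level at (280,250), about 99 mm above where it sat. The inner lid lies flat on the box at z 0.066, which is fully home. I hand in.

send_path(increments="0,0,0,0,0,0,0.035 | 0,0,0,0,0,0,0.035 | 0,0,0,0,0,0,0.035")

```text
t: 14.7
position: [0.5818, 0.1648, 0.1766]
tcp_rot: [[-0.856, 0.517, -0.0], [0.517, 0.856, -0.0], [0.0, -0.0, -1.0]]
ft_force: [0.3, 0.4, -1.7]
opening: 0.0446
gripper_force: 61.7
```

```bash
python3 -c "
from rig import env; print(env.sign_off())"
```

```text
the job is handed in; nothing more can be done
None
```

The job is handed in at 14.7 s: the inner lid is fully home on the lunchbox, and the gripper holds the outer lid level and still about 10 cm above where it sat.

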